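# Clip down the lid of the candle box in opposite-corner order

## Robot

A 7-joint arm with a two-finger parallel gripper is mounted at the origin on a cart in front of the work surface, level with it; the furniture and walls round the work are solid. World frame = base frame: x ahead of the robot, y to its left, z up, the work surface at z = 0. Lengths are in m, angles in rad, forces in N, time in s.
With the tool pointing down it reaches from about 0.4 to 0.85 m from the base axis. Payload 10.4 kg.
Tool frame: the origin (TCP) lies at the very end of the fingers, on their centre line; the grasp point (between the pads) lies 19 mm behind it; z points along the fingers, y is the line along which they close (so a half turn about z gives the same grasp; the last joint's range is limited). The gripper opens to 85 mm and grips with 20 to 120 N. Pads are 22 mm wide; open, the fingers measure 114 mm over their backs; the gripper's body (76 mm by 85 mm) begins 54 mm behind the grasp point. The pads swing forward as they close: fully open they stand 13 mm farther back than shut.
Start: joints at [1.286, 0.332, -0.065, 1.46, 0.022, 1.35, -0.088], TCP at [0.162, -0.604, 0.231] pointing down, gripper open.
Joint ranges: [-2.6, 2.6], [-0.5, 2.12], [-1.47, 1.34], [0.16, 2.42], [-1.27, 4.41], [0.06, 2.06], [-2.6, 2.6]. Speed limits (rad/s): [2.22, 2.22, 2.79, 2.79, 3.14, 3.14, 3.14].

## Interface

Orientations are given as a unit quaternion [x, y, z, w].
In Python, from workcell import manip, optics gives the robot as it stands.
- The arm moves only by the tool jog_arm, never from a script. Its arguments are lists of equal length, an entry for each row: "dr": the turn, a rotation vector about the tool's x, y, z normalised to -1 to 1, where 1 is 4 degrees, a list of three; "translation": the shift along the tool's x, y, z normalised to -1 to 1, where 1 is 0.025 m, a list of three; "jaw": the opening, from 0 (shut) to 1 (fully open). A call has 1 to 10 rows; each row shifts and turns the commanded pose from where the row before left it, along the tool's axes as they then stand; what a row does not reach is not made up. A row lasts 1/10 s, in which the tool goes at most 50 mm and 8.59 degrees, less where a joint would pass 70% of its speed; a pose out of reach is approached as far as the arm can. A call with a number of a shift or a turn outside -1 to 1 is refused whole. A call with a gripper value outside its range is refused whole. The fingers move at their own pace and stop on an object; "squeeze" is the grip in N (left out, the last holds). Time passes only in rows, so rows that do not move let the fingers close. It gives the time, the measured TCP pose, the force, the opening and the grip force at its end, in the units of the state.
- manip.get_obs(): the state, without advancing time (a new reading comes with each control period).
- optics.camera(name): name is "scene" or "top"; returns a dict with "color" (400x640x3 uint8, red, green, blue), "mtx" (3x3 intrinsics, pixels), "k1" (the pictures are not rectified: a ray, as slopes to the right and down, at radius r is drawn at 1 + k1 r^2 times it, then the intrinsics apply), "R" (3x3) and "t" (3): a world point X has camera coordinates R X + t. Camera axes: x right, y down, z forward; pixel columns grow to the right and rows downward; lengths in m; the calibration is good to about 2 mm. A picture is of the moment at which its call begins. There is no depth.
- manip.hand_in(): hands the job in; it is judged then, once.
The state is a dict: "clock": time; "joint_pos": joint angles; "joint_velocities": joint speeds; "tau": joint torques, N m; "position": TCP position; "ee_rot": TCP orientation; "ft_force": force on the tool from outside, world axes, zero at the start; "torque": the same for the moment, N m; "grip_width": opening from 0.0 (shut) to 1.0 (fully open); "grasp_force": force on a finger pad.
Only numpy, scipy, OpenCV 4.12 (cv2) and the standard library are available. Lean on these libraries where they do the work, as an engineer would, in place of code of your own. Each camera call takes 0.05 s, during which the arm holds its last target. There are 200 camera calls.

## Task

The box of finished candle tins has its lid on, with its four hinged clips still standing up. Snap the clips fully down over the rim one at a time in opposite-corner order: any clip first, then the one diagonally across from it, then the remaining two. Leave the other things on the worktop where they are.

Things in the scene. Friction and masses are not known exactly. Their poses are not given: they have to be found in the camera images.
- clip_box: clear storage box, flat grey lid, packed with candle tins; heavy, does not shift. Rim 150 mm (x) by 200 mm (y), lid top 78 mm above the worktop. Origin: centre of its underside, on the worktop; x points to the far long side, y to the left end, z up (turned up to about 30 degrees from the robot's axes). Two clips along each long side, one near each corner.
- clip_near_left (a joint): hinge of the near left clip: white flap 38 mm wide, 5 thick, 60 long from its hinge axis, with a 25 mm lip turned down at the free end. 0 = fully shut (flap level against a stop, lip over the rim), grows as raised, to 1.0 rad. Starts 0.5 to 0.8. Stays where left (friction 0.02 N m); at about 0.22 rad it meets a ball catch (0.12 N m to get past) and snaps past it below about 0.15.
- clip_near_left_pad (a point): point on the upper face of the near left clip's flap, mid-width, 32 mm from the hinge axis; moves with the flap. Shut, it lies at 87.5 mm height, at box x -52 mm, y +65 mm.
- clip_near_left_hinge (a point): middle of the near left clip's hinge axis (parallel to box y), on the lid at box x -20, y +65 mm, 85 mm high; the flap lies from here outward to the box's near side when shut. The free end points up and outward when open.
- clip_near_right (a joint): hinge of the near right clip: white flap 38 mm wide, 5 thick, 60 long from its hinge axis, with a 25 mm lip turned down at the free end. 0 = fully shut (flap level against a stop, lip over the rim), grows as raised, to 1.0 rad. Starts 0.5 to 0.8. Stays where left (friction 0.02 N m); at about 0.22 rad it meets a ball catch (0.12 N m to get past) and snaps past it below about 0.15.
- clip_near_right_pad (a point): point on the upper face of the near right clip's flap, mid-width, 32 mm from the hinge axis; moves with the flap. Shut, it lies at 87.5 mm height, at box x -52 mm, y -65 mm.
- clip_near_right_hinge (a point): middle of the near right clip's hinge axis (parallel to box y), on the lid at box x -20, y -65 mm, 85 mm high; the flap lies from here outward to the box's near side when shut. The free end points up and outward when open.
- clip_far_left (a joint): hinge of the far left clip: white flap 38 mm wide, 5 thick, 60 long from its hinge axis, with a 25 mm lip turned down at the free end. 0 = fully shut (flap level against a stop, lip over the rim), grows as raised, to 1.0 rad. Starts 0.5 to 0.8. Stays where left (friction 0.02 N m); at about 0.22 rad it meets a ball catch (0.12 N m to get past) and snaps past it below about 0.15.
- clip_far_left_pad (a point): point on the upper face of the far left clip's flap, mid-width, 32 mm from the hinge axis; moves with the flap. Shut, it lies at 87.5 mm height, at box x +52 mm, y +65 mm.
- clip_far_left_hinge (a point): middle of the far left clip's hinge axis (parallel to box y), on the lid at box x +20, y +65 mm, 85 mm high; the flap lies from here outward to the box's far side when shut. The free end points up and outward when open.
- clip_far_right (a joint): hinge of the far right clip: white flap 38 mm wide, 5 thick, 60 long from its hinge axis, with a 25 mm lip turned down at the free end. 0 = fully shut (flap level against a stop, lip over the rim), grows as raised, to 1.0 rad. Starts 0.5 to 0.8. Stays where left (friction 0.02 N m); at about 0.22 rad it meets a ball catch (0.12 N m to get past) and snaps past it below about 0.15.
- clip_far_right_pad (a point): point on the upper face of the far right clip's flap, mid-width, 32 mm from the hinge axis; moves with the flap. Shut, it lies at 87.5 mm height, at box x +52 mm, y -65 mm.
- clip_far_right_hinge (a point): middle of the far right clip's hinge axis (parallel to box y), on the lid at box x +20, y -65 mm, 85 mm high; the flap lies from here outward to the box's far side when shut. The free end points up and outward when open.
- small_tin: small grey candle tin with lid, 62 mm across, 38 mm high, beside the right end of the box; bystander. Origin: centre of its underside.
- pen: white pen, 145 mm long, 10 mm thick, on the worktop behind the far side of the box; bystander. Origin: centre of its underside.
- thermo: stick thermometer with white display, 208 mm long, flat on the worktop left of the box; bystander. Origin: centre of its underside.
- candle: white candle in a cup, 75 mm across, 102 mm high, left of the box; bystander. Origin: centre of its underside.
- tape: roll of brown tape lying flat, 96 mm across, 25 mm high, right of the box; bystander. Origin: centre of its underside.
- pot: terracotta pot, 85 mm across, 70 mm high, right of the box; bystander. Origin: centre of its underside.

How it is judged:
On the way, in this order (a step that is already met when the one before it is completed fails the run):
1. one clip is shut and the other three are still up (((value of joint clip_near_left below 0.06 rad and not (value of joint clip_near_right below 0.06 rad) and not (value of joint clip_far_left below 0.06 rad) and not (value of joint clip_far_right below 0.06 rad)) or (not (value of joint clip_near_left below 0.06 rad) and value of joint clip_near_right below 0.06 rad and not (value of joint clip_far_left below 0.06 rad) and not (value of joint clip_far_right below 0.06 rad)) or (not (value of joint clip_near_left below 0.06 rad) and not (value of joint clip_near_right below 0.06 rad) and value of joint clip_far_left below 0.06 rad and not (value of joint clip_far_right below 0.06 rad)) or (not (value of joint clip_near_left below 0.06 rad) and not (value of joint clip_near_right below 0.06 rad) and not (value of joint clip_far_left below 0.06 rad) and value of joint clip_far_right below 0.06 rad))), for 0.2 s.
2. the clip diagonally across from it is shut too, the other two still up (((value of joint each of clip_near_left, clip_far_right below 0.06 rad and not (value of joint clip_near_right below 0.06 rad) and not (value of joint clip_far_left below 0.06 rad)) or (not (value of joint clip_near_left below 0.06 rad) and value of joint each of clip_near_right, clip_far_left below 0.06 rad and not (value of joint clip_far_right below 0.06 rad)))), for 0.2 s.
3. a third clip is shut, the last one still up (((not (value of joint clip_near_left below 0.06 rad) and value of joint each of clip_near_right, clip_far_left, clip_far_right below 0.06 rad) or (value of joint each of clip_near_left, clip_far_left, clip_far_right below 0.06 rad and not (value of joint clip_near_right below 0.06 rad)) or (value of joint each of clip_near_left, clip_near_right, clip_far_right below 0.06 rad and not (value of joint clip_far_left below 0.06 rad)) or (value of joint each of clip_near_left, clip_near_right, clip_far_left below 0.06 rad and not (value of joint clip_far_right below 0.06 rad)))), for 0.2 s.
At the end, for the whole second after the job is handed in: all four clips are shut (each hinge below 0.06 rad) (value of joint each of clip_near_left, clip_near_right, clip_far_left, clip_far_right below 0.06 rad); the robot touches nothing.
It fails at once if two neighbouring clips are shut while the other two are still up ((value of joint each of clip_near_left, clip_near_right below 0.06 rad and not (value of joint clip_far_left below 0.06 rad) and not (value of joint clip_far_right below 0.06 rad)) or (not (value of joint clip_near_left below 0.06 rad) and not (value of joint clip_near_right below 0.06 rad) and value of joint each of clip_far_left, clip_far_right below 0.06 rad) or (value of joint each of clip_near_left, clip_far_left below 0.06 rad and not (value of joint clip_near_right below 0.06 rad) and not (value of joint clip_far_right below 0.06 rad)) or (not (value of joint clip_near_left below 0.06 rad) and value of joint each of clip_near_right, clip_far_right below 0.06 rad and not (value of joint clip_far_left below 0.06 rad))).
It fails at once if the small tin, pen, thermometer, candle, tape roll or pot is displaced by more than 30 mm (distance of any of small_tin, pen, thermo, candle, tape, pot from where it was at the start of the episode above 0.03 m).
It also fails if it takes over 54 s, if anything falls off the work surface, if the arm or the gripper's body presses on something with over 40 N, if the wrist force passes 120 N, or if a joint passes its speed limit or range.

## Working session

There is one attempt and no reset: what is moved stays moved. The work goes in short steps, Python scripts to look and compute and a tool call to move; the robot and the scene stay as the last step left them, time stands still between calls to the robot, and variables do not carry over. Pictures are saved under pics/ and viewed, at most 10 in all, crops included, and the job is handed in when it is done.

Besides the shell and the picture viewer there is one more tool, called after ">>>" as name(argument=value, ...) on one line, values as JSON. jog_arm: Moves the arm, as the interface text tells. Scaled input: -1 to 1 covers 0.025 m each way for a shift and 4 degrees each way for a turn. Its arguments: {"type":"object","properties":{"dr":{"type":"array","items":{"type":"array","items":{"type":"number"}}},"translation":{"type":"array","items":{"type":"array","items":{"type":"number"}}},"jaw":{"type":"array","items":{"type":"number"}},"squeeze":{"type":"number"}},"required":["dr","translation","jaw"]}

```bash
mkdir -p pics
cat > h.py <<'E'
import numpy as np, cv2
from workcell import manip, optics
def grab(n):
    c=optics.camera(n); cv2.imwrite(f'pics/raw_{n}.png',c['color'][:,:,::-1]); np.savez(f'pics/{n}.npz',**c); return c
def load(n): return dict(np.load(f'pics/{n}.npz'))
def ray(c,uv):
    K=c['mtx'];k=float(c['k1']); d=cv2.undistortPoints(np.array([[uv]],float),K,np.array([k,0,0,0,0.]))[0,0]
    R=c['R'];o=-R.T@c['t'];v=R.T@np.array([d[0],d[1],1]);return o,v/np.linalg.norm(v)
def plane(c,uv,z):
    o,v=ray(c,uv);return o+v*(z-o[2])/v[2]
def tri(c1,u1,c2,u2):
    o1,v1=ray(c1,u1);o2,v2=ray(c2,u2)
    s=np.linalg.lstsq(np.c_[v1,-v2],o2-o1,rcond=None)[0]
    a=o1+s[0]*v1;b=o2+s[1]*v2;return (a+b)/2,np.linalg.norm(a-b)
def proj(c,X):
    p=cv2.projectPoints(np.array(X,float).reshape(-1,3),cv2.Rodrigues(c['R'])[0],c['t'],c['mtx'],np.array([float(c['k1']),0,0,0,0.]))[0];return p[:,0]
E
python3 - <<'E'
from h import *
for n in('scene','top'):
    c=grab(n); print(n,c['mtx'][0,0],-c['R'].T@c['t'],c['R'][2],c['k1'])
    cv2.imwrite(f'pics/{n}1.png',cv2.resize(c['color'][:,:,::-1],(800,500),interpolation=cv2.INTER_CUBIC))
o=manip.get_obs();print(o['position'],o['ee_rot'],o['clock'],o['ft_force'])
E
```

```text
scene 500.48787726329596 [-0.27384562 -1.25269936  0.70290759] [ 0.56104698  0.70859362 -0.42792683] -0.09723742052774177
top 367.353445041717 [ 0.39718532 -0.22663607  1.07923991] [ 0.14811252  0.02009466 -0.98876635] -0.03868239078453566
[ 0.16166032 -0.60337542  0.23057076] [ 9.91443969e-01  1.30531283e-01 -1.16732159e-04 -6.53826892e-04] 0.1 [-0.63664034 -0.74630943 -0.38198039]
```

View pics/top1.png

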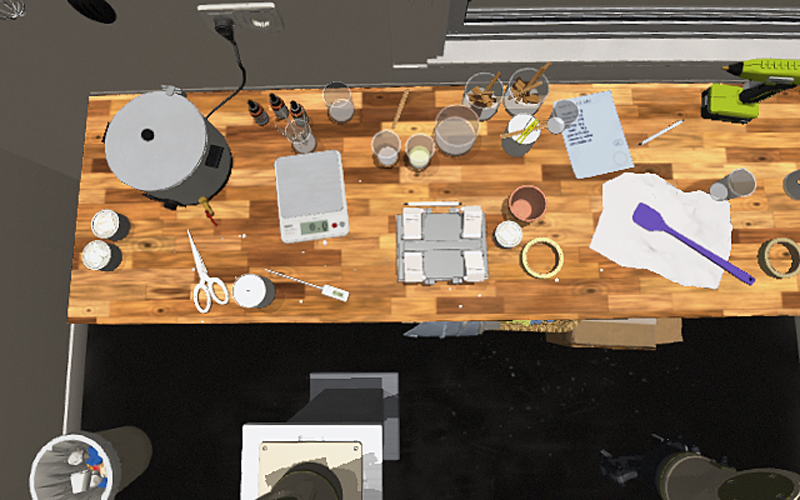

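View pics/scene1.png

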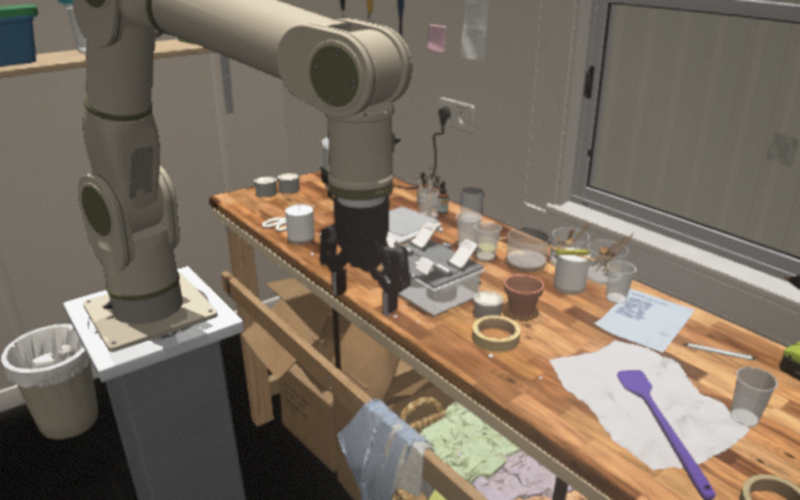

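The top view shows the box at about (442,243) in the 800-px picture, with four white clips standing. The candle, thermometer, small tin, tape and pot stand around it. In the scene view the arm partly hides the box. Next is a closer crop.

Run:
```python
from h import *
c=load('top');im=c['color'][:,:,::-1]
cr=im[155:235,305:405];cv2.imwrite('pics/topc.png',cv2.resize(cr,(750,600),interpolation=cv2.INTER_CUBIC))
hsv=cv2.cvtColor(c['color'],cv2.COLOR_RGB2HSV)
m=((hsv[...,1]<45)&(hsv[...,2]>60)).astype(np.uint8)
m[:, :312]=0;m[:,394:]=0;m[:158]=0;m[232:]=0
n,l,s,ce=cv2.connectedComponentsWithStats(m)
for i in range(1,n):
    if s[i,4]>15:print(s[i],ce[i])
for p in[(354,195)]:print(plane(c,p,.078))
```

```text
[326 161  42   4 133] [348.89473684 162.42105263]
[ 317  165   74   63 4102] [353.15748415 196.21940517]
[ 0.5508961  -0.30251072  0.078     ]
```

View pics/topc.png

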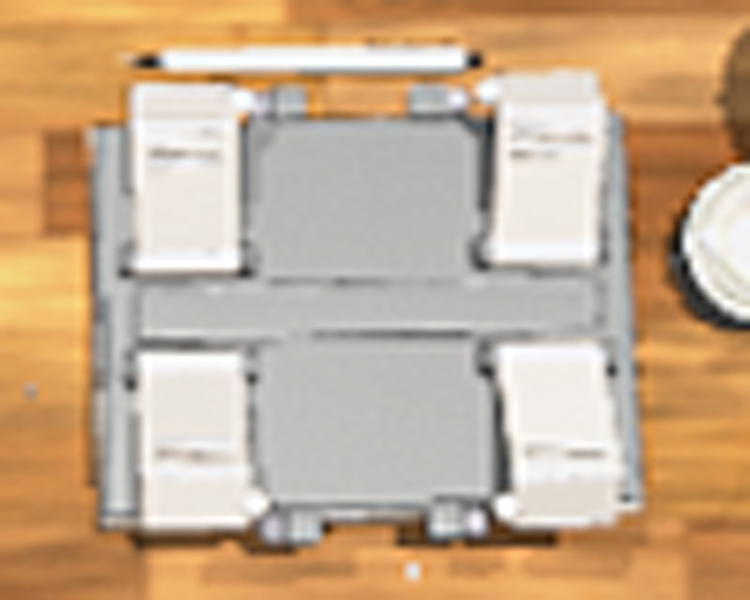

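The crop shows flap hinge edges with their middles at about (188,270) far left, (543,262) far right, (192,353) near left and (552,346) near right. The lid is grey between them, and the pen lies behind at the top.

Run:
```python
from h import *
c=load('top')
f=lambda p:((p[0]+.5)/7.5-.5+305,(p[1]+.5)/7.5-.5+155)
H={'FL':(188,269),'FR':(543,262),'NL':(192,354),'NR':(552,347)}
P={k:plane(c,f(v),.087) for k,v in H.items()}
for k in P:print(k,P[k].round(4))
ctr=sum(P.values())/4;d=P['FL']+P['NL']-P['FR']-P['NR'];yaw=np.arctan2(-d[0],d[1])
print(ctr,np.degrees(yaw),np.linalg.norm(d)/2,np.linalg.norm(P['FL']-P['NL']))
for n,p in dict(TL=(92,125),TR=(612,115),BR=(640,508),BL=(100,527)).items():print(n,plane(c,f(p),.078).round(4))
t=dict(FL=(185,85),FR=(547,72),NL=(192,528),NR=(565,525)) 
for n,p in t.items():print(n,'lip',plane(c,f(p),.115).round(4))
# check by model
R=lambda x,y,z:ctr+np.array([np.cos(yaw)*x-np.sin(yaw)*y,np.sin(yaw)*x+np.cos(yaw)*y,z-ctr[2]])
for x,y in((75,100),(75,-100),(-75,-100),(-75,100)):
    q=proj(c,R(x/1e3,y/1e3,.078))[0];print(x,y,(q+.5-[305,155])*7.5-.5)
o=manip.get_obs();from scipy.spatial.transform import Rotation as Ro
print(Ro.from_quat(o['ee_rot']).as_matrix().round(3))
```

```text
FL [ 0.5631 -0.2355  0.087 ]
FR [ 0.5639 -0.3649  0.087 ]
NL [ 0.5317 -0.2365  0.087 ]
NR [ 0.5326 -0.3671  0.087 ]
[ 0.54781273 -0.30102401  0.087     ] 0.35629792175770403 0.1299731769683939 0.03133529475416692
TL [ 0.6193 -0.2008  0.078 ]
TR [ 0.6203 -0.3936  0.078 ]
BR [ 0.4744 -0.3983  0.078 ]
BL [ 0.47   -0.2023  0.078 ]
FL lip [ 0.6252 -0.2352  0.115 ]
FR lip [ 0.6281 -0.3648  0.115 ]
NL lip [ 0.4665 -0.2354  0.115 ]
NR lip [ 0.466  -0.3656  0.115 ]
75 100 [ 91.37624893 117.40796619]
75 -100 [630.48088403 106.39316127]
-75 -100 [648.89368844 510.59118597]
-75 100 [ 97.79586606 520.89054037]
[[ 0.966  0.259 -0.   ]
 [ 0.259 -0.966  0.001]
 [-0.    -0.001 -1.   ]]
```

Box centre is about (0.547, -0.301) with yaw about 0. Clip spacing measures 130 mm, matching the given size. I'll close the jaw, square the tool and head for the near-right clip.

>>> jog_arm(dr=[[0,0,0.93],[0,0,0.93],[0,0,0.93],[0,0,0.96],[0,0,0],[0,0,0],[0,0,0],[0,0,0],[0,0,0],[0,0,0]], translation=[[0,0,0],[0,0,0],[0,0,0],[0,0,0],[1,-0.7,0],[1,-0.7,0],[1,-0.7,0],[1,-0.7,0],[1,-0.7,0],[0,0,0]], jaw=[0,0,0,0,0,0,0,0,0,0])

```text
clock: 1.1
position: [0.2913, -0.513, 0.2311]
ee_rot: [1.0, 0.003, 0.001, -0.001]
ft_force: [0.3, 0.1, 0.4]
grip_width: -0.001
grasp_force: 0.0
```

>>> jog_arm(dr=[[0,0,0],[0,0,0],[0,0,0],[0,0,0],[0,0,0],[0,0,0]], translation=[[1,0,0],[1,0,0],[1,0,0],[1,0,0],[1,0,0],[0,0,0]], jaw=[0,0,0,0,0,0])

```text
clock: 1.7
position: [0.415, -0.5146, 0.2302]
ee_rot: [1.0, 0.002, 0.0, -0.001]
ft_force: [0.2, 0.6, 0.0]
grip_width: 0.0
grasp_force: 0.0
```

Run:
```python
from h import *
c=grab('scene');b=np.array([.547,-.301,0])
q=proj(c,[b+[0,0,.1]])[0];print(q)
x,y=int(q[0])-80,int(q[1])-60;print(x,y)
cv2.imwrite('pics/sc2.png',cv2.resize(c['color'][y:y+120,x:x+160,::-1],(800,600),interpolation=cv2.INTER_CUBIC))
```

```text
[343.97247526 199.90161568]
263 139
```

View pics/sc2.png

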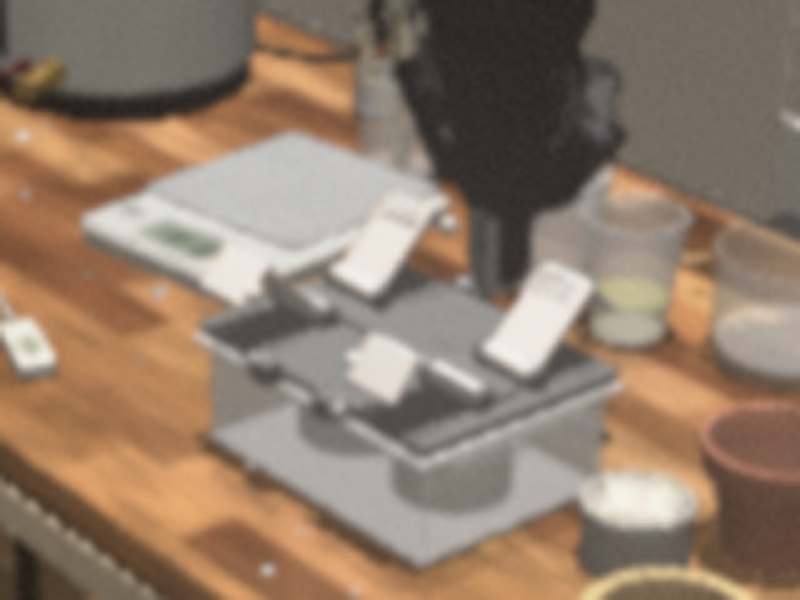

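The scene crop shows all four clips up and the fingers clear behind the box. Hinge edge middles are at (513,362) far right and (355,282) far left. The lid corners are at (420,462) near right and (200,332) near left. I'll triangulate those with the top view as a height check.

Run:
```python
from h import *
t=load('top');s=load('scene')
f=lambda p:((p[0]+.5)/7.5-.5+305,(p[1]+.5)/7.5-.5+155)
g=lambda p:((p[0]+.5)/5-.5+263,(p[1]+.5)/5-.5+139)
for n,a,b in(('FRh',(543,264),(513,362)),('FLh',(188,271),(355,282)),('FRend',(547,76),(568,276)),('FLend',(187,88),(415,203)),('lidNR',(640,508),(420,460)),('lidFR',(618,115),(618,380)),('lidNL',(98,527),(200,332)),('NRend corner L',(500,520),(350,370))):
    X,e=tri(t,f(a),s,g(b));print(n,X.round(4),round(e,4))
```

```text
FRh [ 0.5651 -0.3664  0.0855] 0.0042
FLh [ 0.5627 -0.2357  0.0863] 0.0006
FRend [ 0.6204 -0.3603  0.1211] 0.0115
FLend [ 0.6178 -0.2326  0.1219] 0.0112
lidNR [ 0.4745 -0.3992  0.0705] 0.0013
lidFR [ 0.6212 -0.3965  0.0697] 0.0022
lidNL [ 0.4727 -0.2026  0.0682] 0.0048
NRend corner L [ 0.4696 -0.345   0.1023] 0.0015
```

Heights agree: hinges at 85 to 86 mm and the lid near 70 to 78 mm. Moving over the near-right clip.

>>> jog_arm(dr=[[0,0,0],[0,0,0],[0,0,0],[0,0,0],[0,0,0],[0,0,0],[0,0,0],[0,0,0],[0,0,0],[0,0,0]], translation=[[0.48,-1,0],[0.48,-1,0],[0.48,-1,0],[0.48,-1,0],[0.48,-1,0],[0.48,-0.94,0],[0,0,0.9],[0,0,0.9],[0,0,0.9],[0,0,0]], jaw=[0,0,0,0,0,0,0,0,0,0])

```text
clock: 2.75
position: [0.481, -0.3677, 0.1607]
ee_rot: [1.0, -0.001, -0.002, -0.001]
ft_force: [-0.9, 0.1, 0.5]
grip_width: -0.001
grasp_force: 0.0
```

>>> jog_arm(dr=[[0,0,0],[0,0,0],[0,0,0],[0,0,0],[0,0,0],[0,0,0],[0,0,0],[0,0,0]], translation=[[0.25,0,0.4],[0,0,0.4],[0,0,0.4],[0,0,0.4],[0,0,0.4],[0,0,0.4],[0,0,0.4],[0,0,0]], jaw=[0,0,0,0,0,0,0,0])

```text
clock: 3.55
position: [0.4892, -0.3673, 0.0921]
ee_rot: [1.0, -0.0, -0.001, -0.001]
ft_force: [0.7, -0.2, 0.5]
grip_width: 0.001
grasp_force: 0.0
```

>>> jog_arm(dr=[[0,0,0],[0,0,0],[0,0,0],[0,0,0]], translation=[[0,0,0.1],[0,0,0.1],[0,0,0.1],[0,0,0]], jaw=[0,0,0,0])

```text
clock: 3.95
position: [0.4903, -0.3679, 0.0874]
ee_rot: [1.0, -0.0, 0.0, 0.0]
ft_force: [-1.7, 1.9, 6.9]
grip_width: 0.004
grasp_force: 3.5
```

>>> jog_arm(dr=[[0,0,0],[0,0,0],[0,0,0],[0,0,0],[0,0,0],[0,0,0],[0,0,0],[0,0,0],[0,0,0],[0,0,0]], translation=[[0,0,-0.9],[0,0,-0.9],[0,0,-0.9],[0,0,-0.9],[0.94,-1,0],[0.94,-1,0],[0.94,-1,0],[0.94,-1,0],[0.94,-1,0],[0,-0.3,0]], jaw=[0,0,0,0,0,0,0,0,0,0])

```text
clock: 4.95
position: [0.6104, -0.2303, 0.1762]
ee_rot: [1.0, 0.003, 0.001, -0.001]
ft_force: [-0.8, 0.2, 0.2]
grip_width: -0.003
grasp_force: 0.0
```

Run:
```python
from h import *
c=grab('scene')
cv2.imwrite('pics/sc3.png',cv2.resize(c['color'][139:259,263:423,::-1],(800,600),interpolation=cv2.INTER_CUBIC))
```

```text
(no output)
```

View pics/sc3.png

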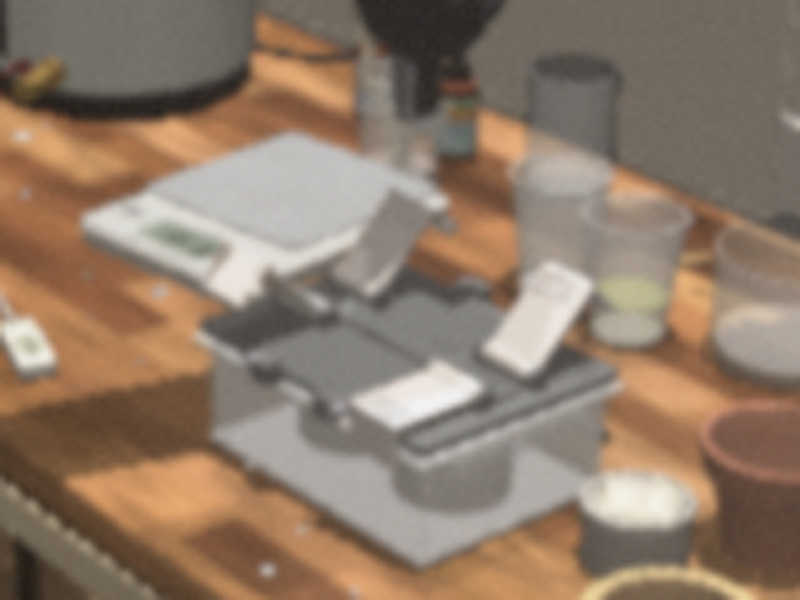

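The near-right clip now lies flat at about (420,395), with the other three still up. The tool is above the far-left clip, so I'll press that one.

>>> jog_arm(dr=[[0,0,0],[0,0,0],[0,0,0],[0,0,0],[0,0,0],[0,0,0],[0,0,0],[0,0,0],[0,0,0],[0,0,0]], translation=[[0,0.15,0.6],[0,0,0.6],[0,0,0.6],[0,0,0.35],[0,0,0.35],[0,0,0.35],[0,0,0.35],[0,0,0.25],[0,0,0.2],[0,0,0]], jaw=[0,0,0,0,0,0,0,0,0,0])

```text
clock: 6.0
position: [0.6078, -0.239, 0.0871]
ee_rot: [1.0, -0.0, 0.0, 0.0]
ft_force: [-6.9, 1.7, 14.8]
grip_width: -0.002
grasp_force: 7.2
```

>>> jog_arm(dr=[[0,0,0],[0,0,0],[0,0,0],[0,0,0],[0,0,0],[0,0,0],[0,0,0],[0,0,0],[0,0,0],[0,0,0]], translation=[[0,0,-0.9],[0,0,-0.9],[0,0,-0.9],[0,0,-0.9],[0,1,0],[0,1,0],[0,1,0],[0,1,0],[0,1,0],[0,0,0]], jaw=[0,0,0,0,0,0,0,0,0,0])

```text
clock: 7.0
position: [0.6057, -0.3686, 0.1742]
ee_rot: [1.0, -0.003, -0.001, 0.001]
ft_force: [-0.4, -1.1, -1.0]
grip_width: 0.001
grasp_force: 0.0
```

Run:
```python
from h import *
c=grab('scene')
cv2.imwrite('pics/sc4.png',cv2.resize(c['color'][139:259,263:423,::-1],(800,600),interpolation=cv2.INTER_CUBIC))
```

```text
(no output)
```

View pics/sc4.png

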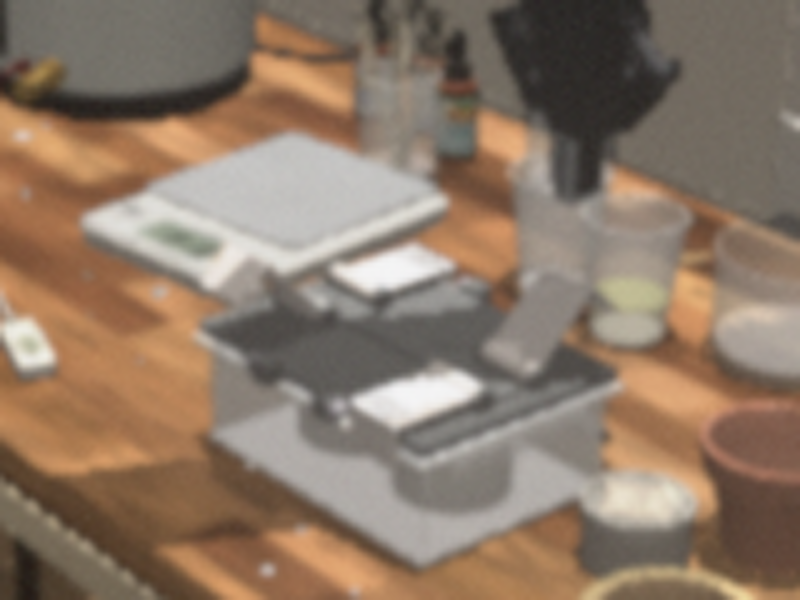

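The far-left clip is flat at about (390,270), and the near-left and far-right clips are still up. Pressing far right next.

>>> jog_arm(dr=[[0,0,0],[0,0,0],[0,0,0],[0,0,0],[0,0,0],[0,0,0],[0,0,0],[0,0,0],[0,0,0],[0,0,0]], translation=[[0.1,0,0.6],[0,0,0.6],[0,0,0.55],[0,0,0.35],[0,0,0.35],[0,0,0.35],[0,0,0.3],[0,0,0.25],[0,0,0.2],[0,0,0]], jaw=[0,0,0,0,0,0,0,0,0,0])

```text
clock: 8.05
position: [0.6103, -0.3641, 0.0875]
ee_rot: [1.0, -0.0, 0.0, 0.0]
ft_force: [-1.2, 1.4, 5.6]
grip_width: -0.002
grasp_force: 3.1
```

>>> jog_arm(dr=[[0,0,0],[0,0,0],[0,0,0],[0,0,0],[0,0,0],[0,0,0],[0,0,0],[0,0,0],[0,0,0],[0,0,0]], translation=[[0,0,-0.9],[0,0,-0.9],[0,0,-0.9],[0,0,-0.9],[-0.98,-1,0],[-0.98,-1,0],[-0.98,-1,0],[-0.98,-1,0],[-0.98,-1,0],[0,0,0]], jaw=[0,0,0,0,0,0,0,0,0,0])

```text
clock: 9.05
position: [0.4852, -0.2361, 0.1763]
ee_rot: [1.0, 0.001, -0.001, -0.0]
ft_force: [0.8, 0.2, 0.6]
grip_width: -0.002
grasp_force: 0.0
```

Run:
```python
from h import *
c=grab('scene')
cv2.imwrite('pics/sc5.png',cv2.resize(c['color'][139:259,263:423,::-1],(800,600),interpolation=cv2.INTER_CUBIC))
```

```text
(no output)
```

View pics/sc5.png

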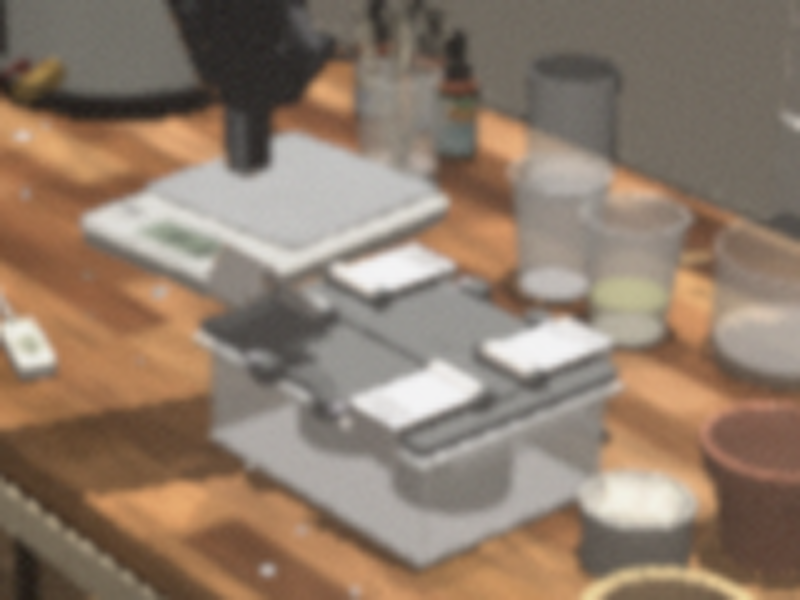

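Three clips are flat, with far right at about (547,347). Only near left, at about (240,280), is still up. Pressing it.

>>> jog_arm(dr=[[0,0,0],[0,0,0],[0,0,0],[0,0,0],[0,0,0],[0,0,0],[0,0,0],[0,0,0],[0,0,0],[0,0,0]], translation=[[0.1,0,0.6],[0,0,0.6],[0,0,0.6],[0,0,0.35],[0,0,0.35],[0,0,0.35],[0,0,0.35],[0,0,0.25],[0,0,0.2],[0,0,0]], jaw=[0,0,0,0,0,0,0,0,0,0])

```text
clock: 10.1
position: [0.49, -0.2392, 0.087]
ee_rot: [1.0, -0.0, -0.0, 0.0]
ft_force: [-10.0, 4.3, 22.0]
grip_width: 0.005
grasp_force: 10.5
```

>>> jog_arm(dr=[[0,0,0],[0,0,0],[0,0,0],[0,0,0],[0,0,0],[0,0,0],[0,0,0]], translation=[[0,0,-0.9],[0,0,-0.9],[0,0,-0.9],[0,0,-0.9],[0,0,-0.9],[0,0,0],[0,0,0]], jaw=[0,0,0,0,0,0,0])

```text
clock: 10.8
position: [0.4902, -0.239, 0.1976]
ee_rot: [1.0, 0.0, 0.0, 0.0]
ft_force: [-0.8, 0.2, -0.7]
grip_width: -0.0
grasp_force: 0.0
```

Run:
```python
from h import *
c=grab('scene')
cv2.imwrite('pics/sc6.png',cv2.resize(c['color'][139:259,263:423,::-1],(800,600),interpolation=cv2.INTER_CUBIC))
```

```text
(no output)
```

View pics/sc6.png

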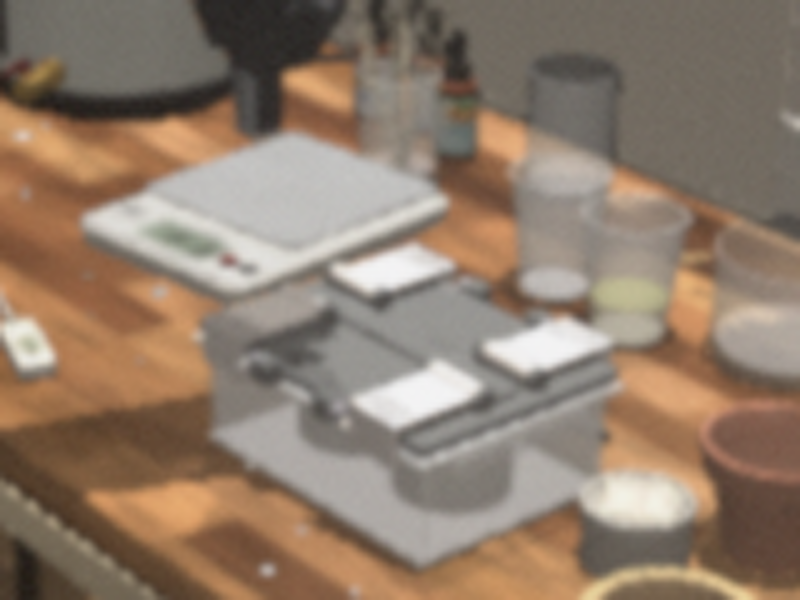

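All four clips are flat; near left, at about (265,315), is in the arm's shadow. The tool is clear and the neighbouring items look undisturbed.

```bash
python3 -c "
from workcell import manip
print(manip.hand_in())"
```

```text
the job is handed in; nothing more can be done
None
```

All four clips are shut, pressed in the order near right, far left, far right, near left; the job was handed in just after 10.8 s on the clock with the arm clear, and no verdict was returned.

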